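# Scan the item in the order tote

## Robot

A 6-joint arm with a two-finger parallel gripper is mounted at the origin on the work surface. World frame = base frame: x ahead of the robot, y to its left, z up, the work surface at z = 0. Lengths are in m, angles in degrees, forces in N, time in s.
With the tool pointing down it reaches from about 0.25 to 0.725 m from the base axis. Payload 9.7 kg.
Tool frame: the origin (TCP) lies on the centre line of the jaws, within the pads' length; the fingertips stand tip_extent ahead of it and the grasp point (between the pads) lies 3 mm ahead of it (tip_extent is the distance from the TCP to the fingertips, in m); z points along the fingers, y is the line along which they close (so a half turn about z gives the same grasp; the last joint's range is limited). The gripper opens to 85 mm and grips with 20 to 120 N. Pads are 22 mm wide; open, the fingers measure 114 mm over their backs; the gripper's body (76 mm by 85 mm) begins 54 mm behind the grasp point. The pads swing forward as they close: fully open they stand 13 mm farther back than shut.
Start: joints at [-63.541, 4.979, 10.078, 95.1, 0, 90], TCP at [0.245, -0.492, 0.253] pointing down, gripper open.
Joint ranges: [-179.16, 179.16], [-48.56, 103.87], [-65.8, 70.77], [-126.05, 130.52], [-82.76, 87.17], [-180, 180]. Speed limits (degrees/s): [127.2, 127.2, 147.25, 180, 180, 180].

## Interface

Orientations are given as [roll, pitch, yaw] about the fixed x, y, z axes, in that order (R = Rz(yaw) Ry(pitch) Rx(roll)).
In Python, from workcell import * gives the robot as it stands.
- The arm moves only by the tool servo_tool, never from a script. Its argument "rows" is a list of rows, each an object with "offset": the shift along the tool's x, y, z as a fraction of full scale, a list of three; "yaw": the turn about the tool's z as a fraction of full scale; "claw": the closure, from 0 (fully open) to 1 (shut). A call has 1 to 12 rows; each row is the pose to reach, as a shift and turn from the pose commanded when the call began, along the tool's axes at that moment, turning the shorter way round; what a row does not reach only later rows make up. Full scale, the value 1, is 0.1 m for a shift and pi rad for a turn. A row lasts 1/8 s, in which the tool goes at most 62.5 mm and 10.7 degrees, less where a joint would pass 70% of its speed; a pose out of reach is approached as far as the arm can. A call with a number of a shift or a turn outside -1 to 1 is refused whole. A call with a gripper value outside its range is refused whole. The fingers move at their own pace and stop on an object; "squeeze" is the grip in N (left out, the last holds). Time passes only in rows, so rows that repeat a pose let the fingers close. It gives the time, the measured TCP pose, the force, the opening and the grip force at its end, in the units of the state.
- get_obs(): the state, without advancing time (a new reading comes with each control period).
- camera(name): name is "side" or "top" or "wrist"; returns (picture, depth): 480x640x3 uint8, red, green, blue; 480x640 float32, m along the optical axis (not along the pixel's ray), 0 where there is no reading.
- camera_info(name): a dict with "fx", "fy", "cx", "cy" (pixels), "cam_to_world" (4x4, takes a point from camera to world coordinates); the wrist camera has in their place "hand_eye" (4x4, takes a point from camera to tool coordinates, whose origin is the TCP and whose axes are the flange's). Camera axes: x right, y up, looking along -z (the intrinsics and any distortion apply to the point x, -y, -z); pixel columns grow to the right and rows downward; lengths in m; the calibration is good to about 2 mm. A picture is of the moment at which its call begins: read the wrist's pose just before it. camera_info takes no time and is no camera call.
- job_done(): hands the job in; it is judged then, once.
The state is a dict: "time": time; "q": joint angles; "qd": joint speeds; "joint_efforts": joint torques, N m; "ee_pos": TCP position; "tcp_rot": TCP orientation; "wrist_force": force on the tool from outside, world axes, zero at the start; "torque": the same for the moment, N m; "opening": finger opening in m; "grasp_force": force on a finger pad.
Only numpy, scipy, OpenCV 4.12 (cv2) and the standard library are available. Lean on these libraries where they do the work, as an engineer would, in place of code of your own. Each camera call takes 0.05 s, during which the arm holds its last target. There are 200 camera calls.

## Task

Take the hand scanner out of its stand, lift it over the waiting parcels and the side of the blue tote without bumping the parcels, the tote or the goods in it, and hold it upright with its window about two centimetres above the barcode on the flat carton lying in the tote, centred on the barcode, with the wide nose in line with the row of bars. It reads by itself while it is held still: never touch the carton with it, and finish holding it there in the gripper, not put down.

Things in the scene. Friction and masses are not known exactly. Their poses are not given: they have to be found in the camera images.
- scanner: Grey stick-shaped hand scanner, loose, 0.2 kg, 167 mm high, nose down in the stand. Origin: centre of its flat underside, the reading window; z up the handle. Nose 74 (x) x 34 (y) to z = 34, shoulder to z = 70, straight handle 36 (x) x 28 (y) up to z = 167: grip its flat +y and -y sides (thumb key, 1 proud, on -y at z = 61 to 91). Half a turn about z reads equally well.
- stand: Scanner stand, fixed: black foot 120 (x) x 100 (y) x 12 mm high with an open-topped pocket, inside 80 (x) x 40 (y), walls 5 thick, z = 12 to 57. The scanner's nose stands loosely on the pocket floor at z = 12, its x axis along the stand's within a few degrees; it pulls straight up. Origin: centre of the underside.
- tote: Blue plastic order tote, open at the top, fixed: 300 (x) x 200 (y) x 120 high over walls 4 thick (a rim flange makes the top 312 x 212), floor 5 thick. Origin: centre of the underside, on the bench. It stands on the other side of the parcels from the stand, left or right.
- item: Flat brown carton 100 (x) x 75 (y) x 45 high, loose, lying on the tote's floor between the taller goods, the only flat one in the tote; a white label with a barcode is on its top. Origin: centre of the underside; z up.
- barcode (a point): Centre of the barcode, on the top face of the flat carton (45.5 above its underside). x: along the row of bars (52 long), parallel to the carton's long side; y: along each bar (24 long); z up. The white label is 70 (x) x 42 (y).
- bottle_a: Small brown bottle with black cap, loose, 44 diameter, 130 high, standing in the tote at its +x end. Origin: centre of the underside.
- bottle_b: Second bottle like the first, 44 diameter, 130 high, beside it at the tote's +x end. Origin: centre of the underside.
- tall_box: Upright brown box 38 (x) x 75 (y) x 105 high, loose, standing in the tote at its -x end. Origin: centre of the underside.
- parcel_a: Closed brown parcel 170 (x) x 95 (y) x 150 high, loose, on the bench between stand and tote, the nearer one to the robot. Origin: centre of the underside.
- parcel_b: Closed brown parcel 130 (x) x 95 (y) x 120 high, loose, on the bench between stand and tote, behind the other parcel. Origin: centre of the underside.
- tape_roll: Roll of parcel tape, loose, 104 diameter, 48 high, lying flat on top of parcel_b, so its top is 168 above the bench. Origin: centre of the underside.
- cutter: Box cutter, loose, about 135 long (x), 26 wide, 18 high, lying flat on top of parcel_a, so its top is 168 above the bench. Origin: on its underside, under the middle of its handle.
Things that resemble listed ones, but are neither listed nor needed, are in the scene too. What is shaped like the stand but yellow is not meant.

How it is judged (in metres and radians):
On the way:
1. the scanner is held in the gripper, clear above its stand (contact force between the fingers and scanner above 1 N and contact force between scanner and stand below 0.05 N and z of scanner in the frame of stand above 0.06 m), for 0.2 s.
At the end, for the whole second after the job is handed in: Scanner held still in the fingers, touching nothing else, upright within 0.12 rad, window 8 to 35 mm above the barcode, centred within 12 mm along the row of bars and 10 mm across, wide axis in line with the row within 0.17 rad; the carton still lies flat on the tote floor (contact force between the fingers and scanner above 1 N and contact force between scanner and item below 0.05 N and contact force between scanner and tote below 0.05 N and contact force between scanner and bottle_a below 0.05 N and contact force between scanner and bottle_b below 0.05 N and contact force between scanner and tall_box below 0.05 N and z of scanner in the frame of barcode between 0.008 and 0.035 m and x of scanner in the frame of barcode between -0.012 and 0.012 m and y of scanner in the frame of barcode between -0.01 and 0.01 m and angle between the x axis of scanner and the x axis of barcode, either way round below 0.17 rad and angle between scanner's own z axis and vertical below 0.12 rad and linear speed of scanner below 0.03 m/s and z of item in the frame of tote below 0.012 m and angle between item's own z axis and vertical below 0.05 rad); the arm keeps its last pose, push and grip.
It fails at once if the scanner touches the carton with the barcode (contact force between scanner and item above 0.5 N).
It fails at once if the scanner or the robot bumps the tote (contact force between any of scanner, the arm, the fingers and tote above 5 N).
It fails at once if the carton with the barcode is pushed out of place (10 mm) (distance of item from where it was at the start of the episode above 0.01 m).
It fails at once if goods in the tote are pushed (15 mm) or knocked over (distance of any of bottle_a, bottle_b, tall_box from where it was at the start of the episode above 0.015 m or angle between any of bottle_a, bottle_b, tall_box's own z axis and vertical above 0.3 rad).
It fails at once if a parcel, the tape roll or the cutter is pushed (15 mm) (distance of any of parcel_a, parcel_b, tape_roll, cutter from where it was at the start of the episode above 0.015 m).
It also fails if it takes over 48 s, if anything falls off the work surface, if the arm or the gripper's body presses on something with over 40 N, if the wrist force passes 120 N, or if a joint passes its speed limit or range.

## Working session

There is one attempt and no reset: what is moved stays moved. The work goes in short steps, Python scripts to look and compute and a tool call to move; the robot and the scene stay as the last step left them, time stands still between calls to the robot, and variables do not carry over. Pictures are saved under pics/ and viewed, at most 10 in all, crops included, and the job is handed in when it is done.

Besides the shell and the picture viewer there is one more tool, called after "Request:" as a command line: name --argument value ..., lists and objects as JSON in quotes. servo_tool: Moves the arm, as the interface text tells. Its arguments: {"type":"object","properties":{"rows":{"type":"array"},"squeeze":{"type":"number"}},"required":["rows"]}

```bash
mkdir -p pics; ls; cat > h.py <<'E'
from workcell import *
import numpy as np, cv2
from scipy.spatial.transform import Rotation as R
def info(n):
    i=camera_info(n); K=np.array([[i["fx"],0,i["cx"]],[0,i["fy"],i["cy"]],[0,0,1.]])
    return i,K
def c2w(n,o=None):
    i,K=info(n)
    if n!="wrist": return np.array(i["cam_to_world"])
    T=np.eye(4);T[:3,:3]=R.from_euler('xyz',o["tcp_rot"],degrees=True).as_matrix();T[:3,3]=o["ee_pos"]
    return T@np.array(i["hand_eye"])
def rays(n,uv,T):
    i,K=info(n); d=np.array(i.get("distortion",i.get("dist",[0.]*5)),float)
    p=cv2.undistortPoints(np.array(uv,float).reshape(-1,1,2),K,d).reshape(-1,2)
    return T[:3,3],np.c_[p[:,0],-p[:,1],-np.ones(len(p))]@T[:3,:3].T
def onplane(n,uv,z,T):
    o,d=rays(n,uv,T); return o+d*((z-o[2])/d[:,2])[:,None]
def bydepth(n,uv,dep,T):
    o,d=rays(n,uv,T); return o+d*np.array([dep[int(v),int(u)] for u,v in uv])[:,None]
E
python3 - <<'E'
from h import *
o=get_obs();print(o)
for n in("side","top","wrist"):
    print(n,camera_info(n))
    p,d=camera(n);cv2.imwrite(f"pics/{n}0.png",p[:,:,::-1]);np.save(f"{n}0.npy",d)
E
```

```text
pics
{'time': 0.0, 'q': array([-6.35413252e+01,  5.00993689e+00,  1.00332037e+01,  9.51004516e+01,
       -1.58969780e-03,  9.00005470e+01]), 'qd': array([ 0.11774405,  0.01539508,  0.03378633,  0.00681121,  0.01701721,
       -0.02222091]), 'joint_efforts': array([-4.16048329e-05, -5.20384669e+01,  4.64803791e+01,  1.63753977e-02,
       -8.20728906e-05, -4.88488482e-06]), 'ee_pos': array([ 0.24495117, -0.4922011 ,  0.25258302]), 'tcp_rot': array([-1.79922815e+02,  1.59043330e-03,  2.64581299e+01]), 'wrist_force': array([0.83204769, 0.36875615, 0.65992831]), 'torque': array([ 0.01584673, -0.02916012,  0.01313639]), 'grasp_force': 0.0, 'opening': 0.08525960832015289}
side {'fx': 457.68952291149594, 'fy': 457.68952291149594, 'cx': 316.1145095113728, 'cy': 236.9873448705281, 'cam_to_world': array([[-0.86765447,  0.33727827, -0.36526578,  0.16372959],
       [-0.49696581, -0.56744211,  0.65653213,  0.67964159],
       [ 0.01416683,  0.75116764,  0.65995945,  0.76201786],
       [ 0.        ,  0.        ,  0.        ,  1.        ]])}
top {'fx': 511.6668770086288, 'fy': 511.6668770086288, 'cx': 324.26013350612544, 'cy': 236.47724932727868, 'cam_to_world': array([[-0.01427952,  0.99839593, -0.05478745,  0.4642864 ],
       [-0.99906859, -0.0164776 , -0.03988046, -0.01755777],
       [-0.04071925,  0.05416694,  0.9977013 ,  1.09500962],
       [ 0.        ,  0.        ,  0.        ,  1.        ]])}
wrist {'fx': 348.222674846811, 'fy': 348.222674846811, 'cx': 324.178818194592, 'cy': 241.71576453793628, 'hand_eye': array([[-9.40323997e-04,  9.46999991e-01,  3.21232209e-01,
         8.43550581e-02],
       [ 9.99998993e-01,  5.49143274e-04,  1.30835066e-03,
        -2.04915696e-04],
       [ 1.06260556e-03,  3.21233116e-01, -9.46999554e-01,
        -1.18928112e-01],
       [ 0.00000000e+00,  0.00000000e+00,  0.00000000e+00,
         1.00000000e+00]])}
```

View pics/top0.png

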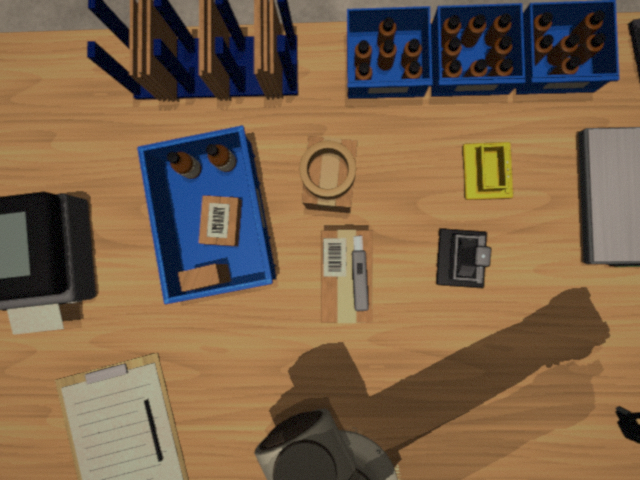

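View pics/side0.png

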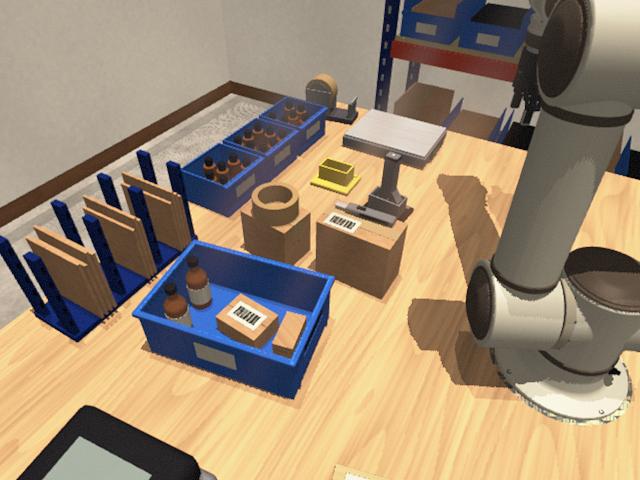

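```bash
python3 -c "
import workcell as w;print([n for n in dir(w) if n[0]!='_'],getattr(w,'tip_extent',None))"
```

```text
['PlanningError', 'camera', 'camera_info', 'get_obs', 'job_done', 'tip_extent'] 0.022
```

Top view: the black stand with the scanner is at (463,258) and the yellow look-alike at (488,170). The order tote is at (205,213), left of the parcels, and its flat carton with the label is at (219,220). The back totes at (390–615,50) hold only bottles. The label at (334,257) is on parcel_a, so it isn't the target. The side view agrees: scanner (390,180), carton (248,318). I'll confirm both in one enlarged crop.

```bash
python3 - <<'E'
from h import *
t=cv2.imread("pics/top0.png");s=cv2.imread("pics/side0.png")
f=lambda im,u,v,w,h:cv2.resize(im[v:v+h,u:u+w],(400,300),interpolation=cv2.INTER_CUBIC)
c=np.vstack([np.hstack([f(t,423,213,100,75),f(t,170,180,100,75)]),np.hstack([f(s,340,145,100,75),f(s,200,285,100,75)])])
cv2.imwrite("pics/crop1.png",c)
def label(n,box):
    im=t if n=="top" else s; u,v,w,h=box
    m=cv2.inRange(cv2.cvtColor(im,cv2.COLOR_BGR2HSV),(0,0,120),(180,75,255));k=np.zeros_like(m);k[v:v+h,u:u+w]=m[v:v+h,u:u+w]
    k=cv2.morphologyEx(k,cv2.MORPH_CLOSE,np.ones((7,7)))
    c=max(cv2.findContours(k,0,2)[0],key=cv2.contourArea);return cv2.minAreaRect(c),cv2.approxPolyDP(cv2.convexHull(c),4,True).reshape(-1,2)
T={n:c2w(n) for n in("top","side")}
for n,b in(("top",(195,190,50,60)),("side",(215,290,65,50))):
    r,q=label(n,b);print(n,r,q.tolist())
    for z in (.0505,):
        P=onplane(n,cv2.boxPoints(r) if n=="top" else q,z,T[n]);print(P.round(4).tolist(),P.mean(0).round(4))
    D=np.load(n+"0.npy");print("depth z",bydepth(n,[r[0]],D,T[n]).round(4))
D=np.load("top0.npy")
print("scanner top",bydepth("top",[(482,257),(478,257),(486,257),(482,251)],D,T["top"]).round(4))
v,u=np.mgrid[215:300,425:505];uv=np.c_[u.ravel(),v.ravel()];P=bydepth("top",uv,D,T["top"])
k=P[:,2]>.15; print("handle top region",k.sum(),P[k].mean(0),P[k].min(0),P[k].max(0),uv[k].min(0),uv[k].max(0))
k=P[:,2]>.04;
print([int(((P[:,2]>a)&(P[:,2]<a+.01)).sum()) for a in np.arange(0,.2,.01)])
E
```

```text
top ((217.98822021484375, 216.65293884277344), (19.864395141601562, 40.7258415222168), 4.398705005645752) [[212, 196], [228, 197], [226, 237], [207, 235]]
[[0.5262, 0.2675, 0.0505], [0.6105, 0.2609, 0.0505], [0.6065, 0.2195, 0.0505], [0.5224, 0.2263, 0.0505]] [0.5664 0.2435 0.0505]
depth z [[0.5663 0.2434 0.0509]]
side ((245.0917205810547, 314.3406982421875), (50.500450134277344, 32.9053955078125), 29.93151092529297) [[275, 313], [253, 330], [215, 316], [240, 293]]
[[0.5142, 0.211, 0.0505], [0.5274, 0.2668, 0.0505], [0.6113, 0.2769, 0.0505], [0.6055, 0.2038, 0.0505]] [0.5646 0.2396 0.0505]
depth z [[0.5628 0.244  0.0511]]
scanner top [[ 0.4736 -0.2592  0.1803]
 [ 0.4737 -0.2516  0.1829]
 [ 0.4735 -0.2661  0.1806]
 [ 0.4842 -0.2587  0.1834]]
handle top region 429 [ 0.47491674 -0.23938889  0.24919306] [ 0.45757679 -0.27638079  0.15061439] [ 0.49510667 -0.01755777  1.09500962] [426 223] [503 292]
[2792, 1204, 50, 63, 130, 399, 158, 110, 31, 25, 22, 24, 29, 23, 28, 25, 26, 241, 103, 0]
```

View pics/crop1.png

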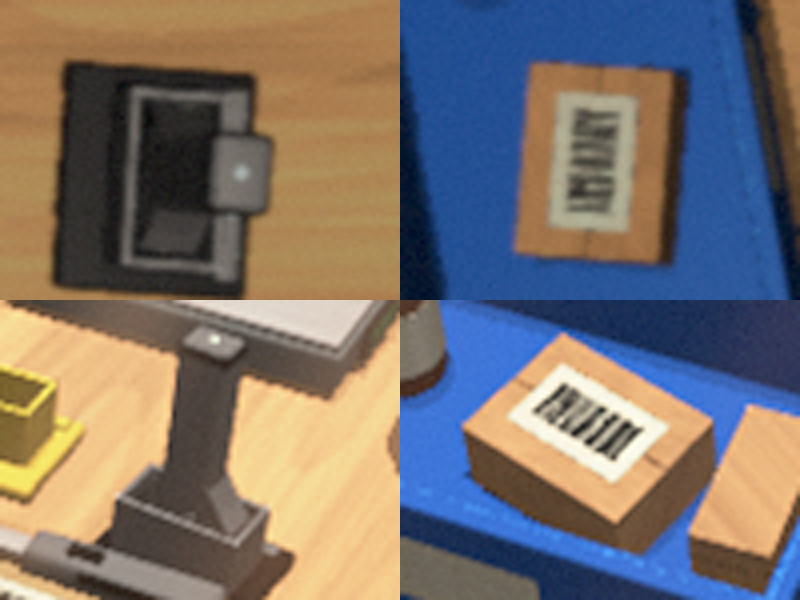

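The crops show the grey scanner in the black stand at (478,257) and the flat carton with its barcode at (218,220), with the row of bars running near world x. Both match the description. I'll refine both poses.

```bash
python3 - <<'E'
from h import *
im={n:cv2.imread(f"pics/{n}0.png") for n in("top","side")};T={n:c2w(n) for n in im}
def big(m): return max(cv2.findContours(m,0,2)[0],key=cv2.contourArea)
def show(name,n,m,z):
    c=big(m);r=cv2.minAreaRect(cv2.convexHull(c));M=cv2.moments(m,True)
    W=onplane(n,c.reshape(-1,2),z,T[n]);w=cv2.minAreaRect((W[:,:2]*1000).astype(np.float32))
    print(name,n,"px",np.round([M['m10']/M['m00'],M['m01']/M['m00']],1),"world rect mm",np.round(w[0],1),np.round(w[1],1),round(w[2],1))
    return (M['m10']/M['m00'],M['m01']/M['m00'])
def tri(a,b):
    o1,d1=rays("top",[a],T["top"]);o2,d2=rays("side",[b],T["side"]);A=np.c_[d1[0],-d2[0]]
    s=np.linalg.lstsq(A,o2-o1,rcond=None)[0];p,q=o1+d1[0]*s[0],o2+d2[0]*s[1];print(" tri",((p+q)/2).round(4),"gap",np.linalg.norm(p-q).round(4))
def sub(n,b,f):
    u,v,w,h=b;m=np.zeros((480,640),np.uint8);m[v:v+h,u:u+w]=f(im[n],n)[v:v+h,u:u+w];return m
def lab(i,n):
    S=cv2.cvtColor(i,cv2.COLOR_BGR2HSV)[:,:,1];m=cv2.inRange(S,0,85)
    return cv2.morphologyEx(cv2.morphologyEx(m,cv2.MORPH_CLOSE,np.ones((5,5))),cv2.MORPH_OPEN,np.ones((5,5)))
m1=sub("top",(203,198,32,45),lab);a=show("label","top",m1,.0505);m2=sub("side",(222,297,50,40),lab);b=show("label","side",m2,.0505);tri(a,b)
def zb(lo,hi):
    def f(i,n):
        D=np.load(n+"0.npy");v,u=np.mgrid[0:480,0:640];uv=np.c_[u.ravel(),v.ravel()];P=bydepth(n,uv,D,T[n])
        return ((P[:,2]>lo)&(P[:,2]<hi)).reshape(480,640).astype(np.uint8)*255
    return f
op=lambda m:cv2.morphologyEx(m,cv2.MORPH_OPEN,np.ones((3,3)))
a=show("handle","top",op(sub("top",(465,240,35,40),zb(.173,.19))),.179)
b=show("handle","side",op(sub("side",(375,145,35,30),zb(.173,.19))),.179);tri(a,b)
show("pocket","top",sub("top",(440,225,50,65),zb(.045,.07)),.057)
show("foot","top",sub("top",(430,222,60,70),lambda i,n:cv2.inRange(i,(0,0,0),(75,75,75))),.012)
show("tapetop","top",sub("top",(290,130,80,80),zb(.155,.18)),.168)
show("parcels","top",sub("top",(310,220,80,110),zb(.14,.18)),.15)
show("bottles","top",sub("top",(165,140,80,50),zb(.1,.15)),.135)
show("tallbox","top",sub("top",(165,250,75,50),zb(.09,.113)),.11)
show("tote","top",sub("top",(130,120,150,190),lambda i,n:cv2.inRange(cv2.cvtColor(i,cv2.COLOR_BGR2HSV),(105,120,20),(130,255,255))),.12)
E
```

```text
label top px [217.7 220.1] world rect mm [559.4 243.9] [42.8 70.7] 85.5
label side px [244.6 313.8] world rect mm [567.4 242.9] [43.4 84.1] 84.7
 tri [0.5608 0.2444 0.0539] gap 0.0043
handle top px [482.4 255.8] world rect mm [ 475.4 -260.5] [29.7 35.6] 88.3
handle side px [393.5 155.6] world rect mm [ 474.2 -255.9] [33.5 36.6] 86.3
 tri [ 0.4754 -0.2613  0.1759] gap 0.0007
pocket top px [463.8 257.4] world rect mm [ 474.6 -260.3] [52.  89.8] 85.1
foot top px [458.2 257.8] world rect mm [ 474.3 -261.8] [101.7 117. ] 85.0
tapetop top px [327.6 168.4] world rect mm [638.8  11.9] [100.7 103.4] 89.0
parcels top px [346.5 276. ] world rect mm [443.1 -19.8] [ 94.2 169.2] 89.2
bottles top px [194.3 150.3] world rect mm [699.2 283.3] [83.6 15.6] 88.6
tallbox top px [194.5 277. ] world rect mm [443.4 264.5] [38.4 80. ] 12.1
tote top px [204.  213.7] world rect mm [566.2 249.4] [311.  220.5] 10.1
```

Request:
servo_tool --rows '[{"offset":[0.5,-0.17,-0.5],"yaw":0,"claw":0},{"offset":[1,-0.34,-0.5],"yaw":0,"claw":0},{"offset":[1,-0.34,-0.5],"yaw":0,"claw":0}]'

```text
time: 0.52
ee_pos: [0.3217, -0.4153, 0.3043]
tcp_rot: [179.9, -0.0, 26.7]
wrist_force: [-1.6, -0.0, 0.5]
opening: 0.0854
grasp_force: 0.0
```

Request:
servo_tool --rows '[{"offset":[0.5,-0.17,0],"yaw":0,"claw":0},{"offset":[1,-0.34,0],"yaw":0,"claw":0},{"offset":[1,-0.34,0],"yaw":0,"claw":0}]'

```text
time: 0.9
ee_pos: [0.3952, -0.3407, 0.3027]
tcp_rot: [-179.9, 0.0, 26.7]
wrist_force: [0.2, -0.2, 0.7]
opening: 0.0855
grasp_force: 0.0
```

Request:
servo_tool --rows '[{"offset":[0.5,-0.17,0],"yaw":0.05,"claw":0},{"offset":[1,-0.34,0],"yaw":0.1,"claw":0},{"offset":[1,-0.34,0],"yaw":0.169,"claw":0},{"offset":[1,-0.34,0],"yaw":0.169,"claw":0},{"offset":[1,-0.34,0],"yaw":0.169,"claw":0}]'

```text
time: 1.52
ee_pos: [0.4676, -0.2683, 0.3031]
tcp_rot: [180.0, 0.0, -3.9]
wrist_force: [0.5, 0.6, -0.0]
opening: 0.0855
grasp_force: 0.0
```

```bash
python3 - <<'E'
from h import *
o=get_obs();print(o["time"],o["ee_pos"],o["tcp_rot"],o["qd"].round(2))
p,d=camera("wrist");cv2.imwrite("pics/w1.png",p[:,:,::-1]);np.save("w1.npy",d);np.save("w1T.npy",c2w("wrist",o))
E
```

```text
1.525 [ 0.46755588 -0.26834064  0.30312354] [ 1.79997860e+02  2.00699252e-02 -3.85629404e+00] [-0.13 -0.17  0.03  0.06  0.16 -0.3 ]
```

View pics/w1.png

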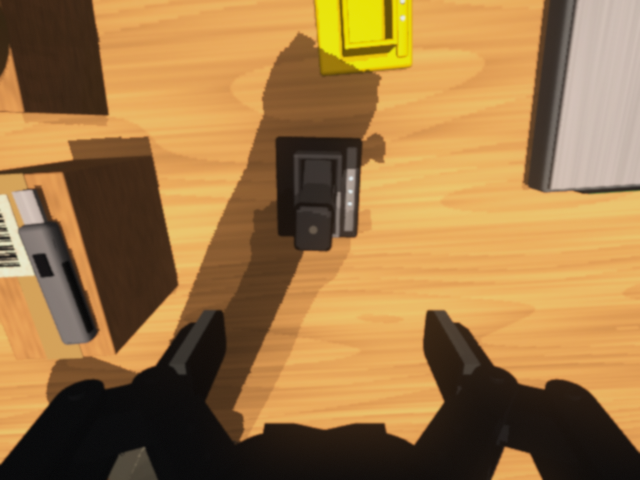

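The wrist view shows the handle top at (314,227), its long side nearly along the image's vertical. The stand foot is around (318,187) and the parcels are at the left.

```bash
python3 - <<'E'
from h import *
T=np.load("w1T.npy");D=np.load("w1.npy");im=cv2.imread("pics/w1.png")
v,u=np.mgrid[130:260,270:370];uv=np.c_[u.ravel(),v.ravel()];P=bydepth("wrist",uv,D,T)
def rect(k,z,n):
    m=np.zeros((480,640),np.uint8);m[uv[k][:,1],uv[k][:,0]]=255
    c=max(cv2.findContours(m,0,2)[0],key=cv2.contourArea).reshape(-1,2)
    w=cv2.minAreaRect((onplane("wrist",c,z,T)[:,:2]*1000).astype(np.float32));print(n,np.round(w[0],1),np.round(w[1],1),round(w[2],1),"z",np.median(P[k][:,2]).round(4))
rect((P[:,2]>.172)&(P[:,2]<.19),.179,"handle")
rect((P[:,2]>.048)&(P[:,2]<.065),.057,"pocket")
E
grep -c . h.py
```

```text
handle [ 480.8 -260.1] [28.1 36. ] 84.5 z 0.1766
pocket [ 478.6 -260.3] [49.5 89.6] 85.0 z 0.055
19
```

Request:
servo_tool --rows '[{"offset":[0.09,-0.09,0.2],"yaw":0.007,"claw":0},{"offset":[0.09,-0.09,0.55],"yaw":0.007,"claw":0},{"offset":[0.09,-0.09,0.9],"yaw":0.007,"claw":0},{"offset":[0.09,-0.09,0.9],"yaw":0.007,"claw":0}]'

```text
time: 2.08
ee_pos: [0.4763, -0.2591, 0.211]
tcp_rot: [-179.9, 0.2, -5.2]
wrist_force: [-0.4, -0.4, 0.6]
opening: 0.0853
grasp_force: 0.0
```

Request:
servo_tool --rows '[{"offset":[0,0,0.3],"yaw":0,"claw":0},{"offset":[0,0,0.6],"yaw":0,"claw":0},{"offset":[0,0,0.62],"yaw":0,"claw":0},{"offset":[0,0,0.62],"yaw":0,"claw":0}]'

```text
time: 2.58
ee_pos: [0.4782, -0.2596, 0.1533]
tcp_rot: [180.0, -0.1, -5.2]
wrist_force: [-0.2, -0.2, 0.8]
opening: 0.0854
grasp_force: 0.0
```

Request:
servo_tool --rows '[{"offset":[0,0,0],"yaw":0,"claw":0.4},{"offset":[0,0,0],"yaw":0,"claw":0.6},{"offset":[0,0,0],"yaw":0,"claw":1},{"offset":[0,0,0],"yaw":0,"claw":1},{"offset":[0,0,0],"yaw":0,"claw":1},{"offset":[0,0,0],"yaw":0,"claw":1},{"offset":[0,0,0],"yaw":0,"claw":1},{"offset":[0,0,0],"yaw":0,"claw":1}]' --squeeze 50

```text
time: 3.58
ee_pos: [0.478, -0.2592, 0.1518]
tcp_rot: [180.0, -0.0, -5.2]
wrist_force: [-0.3, -0.7, 5.6]
opening: 0.0278
grasp_force: 50.2
```

Request:
servo_tool --rows '[{"offset":[0,0,-0.15],"yaw":0,"claw":1},{"offset":[0,0,-0.4],"yaw":0,"claw":1},{"offset":[0,0,-0.7],"yaw":0,"claw":1},{"offset":[0,0,-1],"yaw":0,"claw":1},{"offset":[0,0,-1],"yaw":0,"claw":1}]'

```text
time: 4.2
ee_pos: [0.4784, -0.2592, 0.2536]
tcp_rot: [179.9, -0.2, -5.2]
wrist_force: [-0.3, -0.2, -4.5]
opening: 0.0276
grasp_force: 49.5
```

Request:
servo_tool --rows '[{"offset":[0,0,-0.3],"yaw":0,"claw":1},{"offset":[0,0,-0.7],"yaw":0,"claw":1},{"offset":[0,0,-1],"yaw":0,"claw":1},{"offset":[0,0,-1],"yaw":0,"claw":1},{"offset":[0,0,-1],"yaw":0,"claw":1}]'

```text
time: 4.82
ee_pos: [0.4777, -0.259, 0.3492]
tcp_rot: [-179.9, 0.1, -5.2]
wrist_force: [0.5, 0.3, -3.2]
opening: 0.0277
grasp_force: 49.8
```

```bash
python3 - <<'E'
from h import *
o=get_obs();print(o["time"],o["ee_pos"],o["tcp_rot"],o["opening"],o["q"].round(1))
p,d=camera("side");cv2.imwrite("pics/s2.png",p[:,:,::-1]);np.save("s2.npy",d)
q,d=camera("top");cv2.imwrite("pics/t2.png",q[:,:,::-1]);np.save("t2.npy",d)
cv2.imwrite("pics/c2.png",np.vstack([cv2.resize(p[40:220,300:540,::-1],(720,540))]))
E
```

```text
4.825 [ 0.47774914 -0.25901045  0.34923569] [-1.79939107e+02  1.33488784e-01 -5.21994068e+00] 0.027662331901463715 [-28.5   7.8  24.1 106.4   0.  156.8]
```

View pics/c2.png

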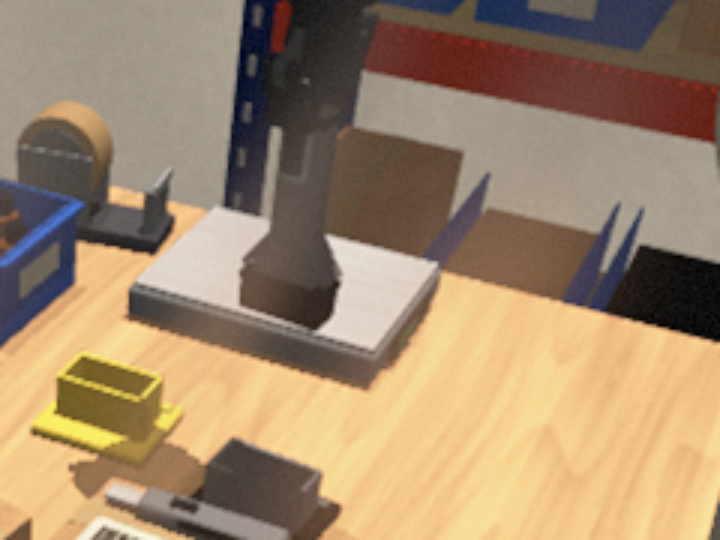

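Side crop: the scanner hangs upright in the gripper, well above the empty stand. At the tote joint 6 would run out of range with the present yaw, so I'll make a half turn on the way, since the scanner reads equally well either way round.

Request:
servo_tool --rows '[{"offset":[0.01,-0.09,0],"yaw":-0.03,"claw":1},{"offset":[0.02,-0.18,0],"yaw":-0.08,"claw":1},{"offset":[0.03,-0.27,0],"yaw":-0.13,"claw":1},{"offset":[0.04,-0.36,0],"yaw":-0.18,"claw":1},{"offset":[0.05,-0.45,0],"yaw":-0.23,"claw":1},{"offset":[0.06,-0.54,0],"yaw":-0.28,"claw":1},{"offset":[0.07,-0.63,0],"yaw":-0.33,"claw":1},{"offset":[0.08,-0.72,0],"yaw":-0.38,"claw":1},{"offset":[0.09,-0.81,0],"yaw":-0.43,"claw":1},{"offset":[0.1,-0.9,0],"yaw":-0.48,"claw":1},{"offset":[0.11,-0.99,0],"yaw":-0.5,"claw":1},{"offset":[0.11,-0.99,0],"yaw":-0.5,"claw":1}]'

```text
time: 6.42
ee_pos: [0.4976, -0.161, 0.3503]
tcp_rot: [-179.9, -0.0, 84.8]
wrist_force: [-0.5, -0.4, -2.8]
opening: 0.0273
grasp_force: 49.8
```

Request:
servo_tool --rows '[{"offset":[0.09,0.01,0],"yaw":-0.03,"claw":1},{"offset":[0.18,0.02,0],"yaw":-0.08,"claw":1},{"offset":[0.27,0.03,0],"yaw":-0.13,"claw":1},{"offset":[0.36,0.04,0],"yaw":-0.18,"claw":1},{"offset":[0.45,0.05,0],"yaw":-0.23,"claw":1},{"offset":[0.54,0.06,0],"yaw":-0.28,"claw":1},{"offset":[0.63,0.07,0],"yaw":-0.33,"claw":1},{"offset":[0.72,0.08,0],"yaw":-0.38,"claw":1},{"offset":[0.81,0.09,0],"yaw":-0.43,"claw":1},{"offset":[0.9,0.1,0],"yaw":-0.48,"claw":1},{"offset":[0.99,0.11,0],"yaw":-0.504,"claw":1},{"offset":[0.99,0.11,0],"yaw":-0.504,"claw":1}]'

```text
time: 7.92
ee_pos: [0.5177, -0.0638, 0.3507]
tcp_rot: [-180.0, -0.1, 175.4]
wrist_force: [-0.4, 1.0, -2.0]
opening: 0.0273
grasp_force: 49.9
```

Request:
servo_tool --rows '[{"offset":[0,0.2,0],"yaw":0,"claw":1},{"offset":[-0.01,0.45,0],"yaw":0,"claw":1},{"offset":[-0.02,0.7,0],"yaw":0,"claw":1},{"offset":[-0.03,0.9,0],"yaw":0,"claw":1},{"offset":[-0.03,1,0],"yaw":0,"claw":1}]'

```text
time: 8.55
ee_pos: [0.5286, 0.0359, 0.3509]
tcp_rot: [-180.0, -0.0, 175.4]
wrist_force: [-0.2, 0.0, -2.8]
opening: 0.0277
grasp_force: 50.0
```

Request:
servo_tool --rows '[{"offset":[0,0.2,0],"yaw":0,"claw":1},{"offset":[-0.01,0.45,0],"yaw":0,"claw":1},{"offset":[-0.02,0.7,0],"yaw":0,"claw":1},{"offset":[-0.03,0.9,0],"yaw":0,"claw":1},{"offset":[-0.03,1,0],"yaw":0,"claw":1},{"offset":[-0.03,1,0],"yaw":0,"claw":1}]'

```text
time: 9.3
ee_pos: [0.5394, 0.1354, 0.3512]
tcp_rot: [-180.0, -0.0, 175.5]
wrist_force: [0.3, -0.6, -2.4]
opening: 0.0274
grasp_force: 50.0
```

```bash
python3 - <<'E'
from h import *
o=get_obs();print(o["time"],o["ee_pos"],o["tcp_rot"],o["opening"],o["q"].round(1))
p,d=camera("wrist");cv2.imwrite("pics/w3.png",p[:,:,::-1]);np.save("w3.npy",d);np.save("w3T.npy",c2w("wrist",o))
E
```

```text
9.3 [0.53941355 0.13543639 0.35115835] [-1.79986103e+02 -1.22983186e-02  1.75537019e+02] 0.02736239953123815 [ 14.1   9.6  26.3 106.8  -0.   18.6]
```

View pics/w3.png

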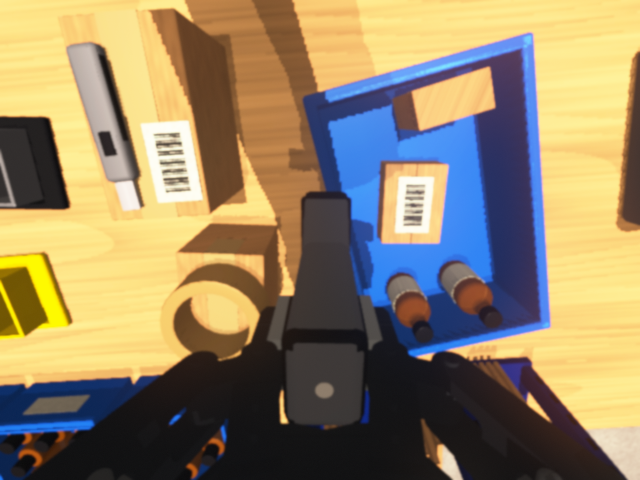

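The wrist view shows the label at (414,205) inside the tote. The held scanner's nose edge is at (303–350,192), with its handle up to (325,390).

```bash
python3 - <<'E'
from h import *
T=np.load("w3T.npy");D=np.load("w3.npy");im=cv2.imread("pics/w3.png")
S=cv2.cvtColor(im,cv2.COLOR_BGR2HSV)[:,:,1];m=np.zeros((480,640),np.uint8);m[165:242,384:445]=cv2.inRange(S,0,85)[165:242,384:445]
m=cv2.morphologyEx(cv2.morphologyEx(m,cv2.MORPH_CLOSE,np.ones((7,7))),cv2.MORPH_OPEN,np.ones((5,5)))
c=max(cv2.findContours(m,0,2)[0],key=cv2.contourArea).reshape(-1,2)
w=cv2.minAreaRect((onplane("wrist",c,.0505,T)[:,:2]*1000).astype(np.float32));print("label",w,"depth",bydepth("wrist",[(414,205),(400,205),(430,190)],D,T).round(4))
# scanner in tool frame from depth
W=np.load("w3T.npy");i,K=info("wrist");E=np.array(i["hand_eye"])
v,u=np.mgrid[185:425,285:365];uv=np.c_[u.ravel(),v.ravel()];P=bydepth("wrist",uv,D,E)
k=(np.abs(P[:,0])<.08)&(P[:,2]>.0)&(P[:,2]<.16)&(np.abs(P[:,1])<.03);P=P[k]
for a in np.arange(-.01,.15,.01):
    q=P[(P[:,2]>a)&(P[:,2]<a+.01)]
    if len(q)>8: print(round(a,3),len(q),"xmax",np.percentile(q[:,0],95).round(4),"y",np.percentile(q[:,1],[3,97]).round(4))
print("zmax",np.percentile(P[:,2],99.5))
E
```

```text
label ((561.8400268554688, 245.34915161132812), (43.95167922973633, 71.57572174072266), 85.2691421508789) depth [[0.5619 0.2461 0.0491]
 [0.5607 0.2291 0.0483]
 [0.5446 0.2653 0.0497]]
0.0 894 xmax 0.017 y [-0.0141  0.0164]
0.01 785 xmax 0.017 y [-0.0151  0.0173]
0.02 539 xmax 0.017 y [-0.0112  0.014 ]
0.03 443 xmax 0.017 y [-0.0108  0.0143]
0.04 380 xmax 0.017 y [-0.0109  0.0143]
0.05 328 xmax 0.017 y [-0.0108  0.0145]
0.06 275 xmax 0.0169 y [-0.0106  0.0148]
0.07 643 xmax 0.0212 y [-0.0112  0.0152]
0.08 712 xmax 0.0283 y [-0.0107  0.015 ]
0.09 665 xmax 0.0355 y [-0.011   0.0156]
0.1 282 xmax 0.0361 y [-0.0142  0.019 ]
0.11 111 xmax 0.0357 y [-0.0147  0.0192]
0.12 115 xmax 0.0347 y [-0.0107  0.016 ]
0.13 80 xmax 0.0348 y [-0.0111  0.0167]
zmax 0.135326386403113
```

Request:
servo_tool --rows '[{"offset":[-0.02,0.2,0],"yaw":0,"claw":1},{"offset":[-0.05,0.45,0],"yaw":0,"claw":1},{"offset":[-0.08,0.7,0],"yaw":0,"claw":1},{"offset":[-0.11,0.9,0],"yaw":0,"claw":1},{"offset":[-0.12,1,0],"yaw":0,"claw":1},{"offset":[-0.12,1,0],"yaw":0,"claw":1}]'

```text
time: 10.1
ee_pos: [0.5592, 0.2342, 0.351]
tcp_rot: [-180.0, -0.0, 175.5]
wrist_force: [-0.8, -0.5, -2.8]
opening: 0.0274
grasp_force: 49.9
```

Request:
servo_tool --rows '[{"offset":[-0.01,0.1,0],"yaw":0,"claw":1},{"offset":[-0.01,0.1,0.2],"yaw":0,"claw":1},{"offset":[-0.01,0.1,0.5],"yaw":0,"claw":1},{"offset":[-0.01,0.1,0.8],"yaw":0,"claw":1},{"offset":[-0.01,0.1,1],"yaw":0,"claw":1},{"offset":[-0.01,0.1,1],"yaw":0,"claw":1},{"offset":[-0.01,0.1,1],"yaw":0,"claw":1}]'

```text
time: 10.98
ee_pos: [0.5612, 0.2436, 0.2525]
tcp_rot: [180.0, 0.1, 175.5]
wrist_force: [-0.1, -0.2, -3.2]
opening: 0.0276
grasp_force: 49.9
```

```bash
python3 - <<'E'
from h import *
o=get_obs();print(o["time"],o["ee_pos"],o["tcp_rot"],o["opening"])
w,d=camera("wrist");s,_=camera("side")
cv2.imwrite("pics/c4.png",np.hstack([cv2.resize(w[100:400,200:460,::-1],(400,460)),cv2.resize(s[210:390,150:310,::-1],(400,460))]))
E
```

```text
10.975 [0.56121127 0.24364444 0.25253411] [1.79965562e+02 6.93858766e-02 1.75479175e+02] 0.02763909353259943
```

View pics/c4.png

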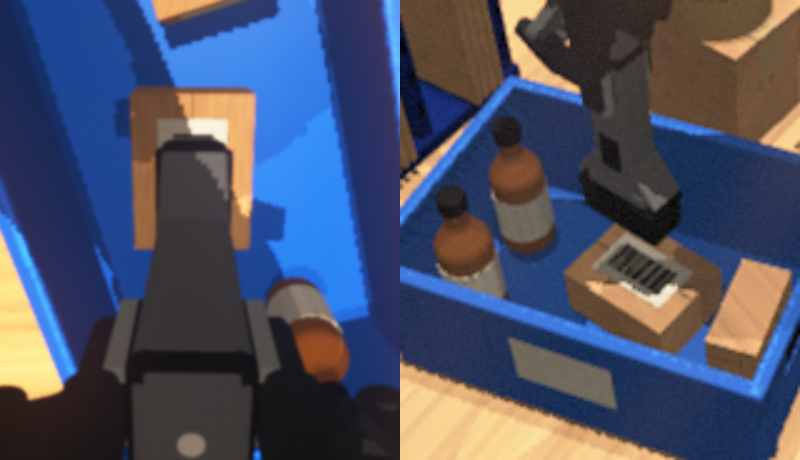

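The scanner is centred over the carton: in the wrist crop the nose spans x 160–232 and the label 157–229. About 64 mm remain between window and label, so I'll lower it to 20 mm.

Request:
servo_tool --rows '[{"offset":[0,0,0.1],"yaw":0,"claw":1},{"offset":[0,0,0.2],"yaw":0,"claw":1},{"offset":[0,0,0.3],"yaw":0,"claw":1},{"offset":[0,0,0.4],"yaw":0,"claw":1},{"offset":[0,0,0.43],"yaw":0,"claw":1},{"offset":[0,0,0.43],"yaw":0,"claw":1},{"offset":[0,0,0.43],"yaw":0,"claw":1},{"offset":[0,0,0.43],"yaw":0,"claw":1}]'

```text
time: 12.08
ee_pos: [0.5611, 0.2437, 0.2087]
tcp_rot: [180.0, 0.0, 175.5]
wrist_force: [-0.5, -0.4, -2.6]
opening: 0.0273
grasp_force: 49.9
```

```bash
python3 - <<'E'
from h import *
o=get_obs();print(o["time"],o["ee_pos"],o["tcp_rot"],o["opening"],o["wrist_force"])
w,d=camera("wrist");s,ds=camera("side");t,_=camera("top")
E=np.array(camera_info("wrist")["hand_eye"])
v,u=np.mgrid[150:300,290:365];P=bydepth("wrist",np.c_[u.ravel(),v.ravel()],d,E);k=(np.abs(P[:,1])<.012)&(P[:,0]>.03)&(P[:,0]<.042)&(P[:,2]<.145);P=P[k]
print("nose x",np.percentile(P[:,0],[50,95]),"window tool z",P[:,2].max())
cv2.imwrite("pics/c5.png",np.hstack([cv2.resize(w[100:400,200:460,::-1],(260,300)),cv2.resize(s[210:390,150:310,::-1],(267,300)),cv2.resize(t[150:310,130:280,::-1],(273,300))]))
E
```

```text
12.075 [0.56112239 0.24374821 0.20869744] [1.79982152e+02 3.31990160e-02 1.75499560e+02] 0.027347280327817088 [-0.49269698 -0.41586621 -2.57587123]
nose x [0.03444367 0.03588391] window tool z 0.13787594465797323
```

View pics/c5.png

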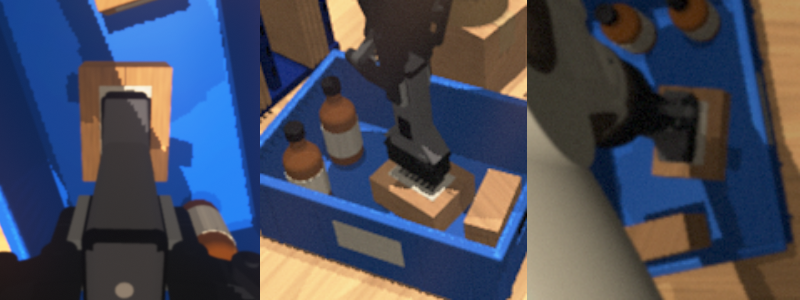

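The window is about 20 mm above the label, centred, aligned and free of contact. Handing in.

```bash
python3 -c "
from workcell import *
print(job_done())"
```

```text
the job is handed in; nothing more can be done
None
```

The job is handed in: the scanner is in the gripper, upright and still, about 20 mm above the carton's barcode by my measurements, centred and in line with the row of bars; no verdict was returned.

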